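# Index the miniature display turntable by one hole

### The arm

A 7-joint arm with a two-finger parallel gripper is mounted at the origin on the work surface. World frame = base frame: x ahead of the robot, y to its left, z up, the work surface at z = 0. Lengths are in mm, angles in degrees, forces in N, time in s.
With the tool pointing down it reaches from about 375 to 925 mm from the base axis. Payload 3.1 kg.
Tool frame: the origin (TCP) lies midway between the tips of the shut fingers; the grasp point (between the pads) lies 19 mm behind it (r.grasp_offset is the distance from the TCP to the grasp point, in mm); z points along the fingers, y is the direction in which the jaws open and shut (so a half turn about z gives the same grasp; the last joint's range is limited). The gripper opens to 85 mm and grips with 20 to 120 N. Pads are 22 mm wide; open, the fingers measure 114 mm over their backs; the gripper's body (76 mm by 85 mm) begins 54 mm behind the grasp point. The pads swing forward as they close: fully open they stand 13 mm farther back than shut.
Start: joints at [-82.552, 21.939, 2.515, 91.553, -1.026, 66.532, -2.859], TCP at [146.769, 633.215, 231.269] pointing down, gripper open.
Joint ranges: [-149.38, 149.38], [-23.57, 123.04], [-84.95, 90], [0, 143.3], [-89.99, 269.99], [3.08, 112.72], [-163.45, 163.45]. Speed limits (degrees/s): [159.86, 159.86, 180, 180, 180, 180, 180].

### API

Orientations are given as a 3x3 rotation matrix whose columns are the frame's x, y, z axes.
In Python, from plant import telemetry, imaging, r gives the robot as it stands.
- The arm moves only by the tool drive_tool, never from a script. Its argument "increments" is a list of rows, each a list of 7 numbers: the turn, a rotation vector about the tool's x, y, z in degrees, then the shift along the tool's x, y, z in mm, then the finger opening in mm, from 0 to 85.4. A call has 1 to 5 rows; each row is the pose to reach, as a shift and turn from the pose commanded when the call began, along the tool's axes at that moment; what a row does not reach only later rows make up. A row lasts 1/12 s, in which the tool goes at most 41.7 mm and 7.16 degrees, less where a joint would pass 70% of its speed; a pose out of reach is approached as far as the arm can. A call with a gripper value outside its range is refused whole. The fingers move at their own pace and stop on an object; "squeeze" is the grip in N (left out, the last holds). Time passes only in rows, so rows that repeat a pose let the fingers close. It gives the time, the measured TCP pose, the force and the opening at its end, in the units of the state.
- telemetry.get_state(): the state, without advancing time (a new reading comes with each control period).
- imaging.get_image(name): name is "scene" or "top" or "wrist"; returns a dict with "pixels" (480x640x3 uint8, red, green, blue), "intrinsics" (3x3 intrinsics, pixels), "k1" (the pictures are not rectified: a ray, as slopes to the right and down, at radius r is drawn at 1 + k1 r^2 times it, then the intrinsics apply), "xyz" and "orientation" of the camera in the world. Camera axes: x right, y down, z forward; pixel columns grow to the right and rows downward; lengths in mm; the calibration is good to about 2 mm. A picture is of the moment at which its call begins. There is no depth.
- r.sign_off(): hands the job in, once; it reports no verdict.
The state is a dict: "time": time; "joints": joint angles; "qd": joint speeds; "joint_efforts": joint torques, N m; "position": TCP position; "ee_rot": TCP orientation; "wrist_force": force on the tool from outside, world axes, zero at the start; "moment": the same for the moment, N m; "grip_width": opening from 0.0 (shut) to 1.0 (fully open).
Only numpy, scipy, OpenCV 4.12 (cv2) and the standard library are available. Lean on these libraries where they do the work, as an engineer would, in place of code of your own. Each camera call takes 0.05 s, during which the arm holds its last target. There are 200 camera calls.

### The job

The miniatures turntable on the shelf is locked by a spring plunger. With your fingertips press the orange button fully down, turn the table with it by one hole anticlockwise (seen from above), not past that next hole, and let go so that the pin springs up into that hole and locks. Do not pick up or touch the miniatures, leave the three on the table standing, and leave everything else on the shelf where it is.

Things in the scene. Friction and masses are not known exactly. Their poses are not given: they have to be found in the camera images.
- turntable: fixed black round housing, 236 mm across, 38 mm tall; origin under its centre on the shelf, z up; its z axis is the turning axis. Flush with its top edge lies a fixed aluminium index ring (radii 89 to 111 mm, z 32 to 38 mm) with six square holes, 13.5 mm along the circle, 60 degrees apart on a circle of radius 100 mm, one of them on the housing's +x axis. Inside turns a grey platter, radius 87 mm, top at z 38 mm, with three beech hex tiles 4 mm thick under three miniatures.
- platter (a joint): angle of the platter in its housing, rad; 0 at the start, when the plunger lies on the housing's +x axis; grows anticlockwise seen from above. Holes at multiples of 1.047 (60 degrees). With the pin in a hole it has about 0.02 rad of play; with the pin out it turns freely with light friction (about 0.05 N m) and stays where it is left.
- plunger (a joint): travel of the spring plunger, m: 0 up, at most 0.011 pressed fully down. It starts at about 3 N and takes about 6.7 N fully down. The brass pin is clear of the ring beyond 0.0075. If the button is eased off between holes the pin (10 mm, round-ended) rubs under the ring at about 0.0075 and springs up by itself when it meets a hole.
- button_top (a point): centre of the orange button's flat top, moving with it: 56 mm from the turning axis, z 52 mm when up and 41 mm when fully pressed. The button is a disc 47 mm across at the bottom of a blue round collar on the platter, inner diameter 50 mm, outer 60 mm, top edge at z 57 mm; closed fingertips fit into the collar, press the button, and push the collar's wall sideways to turn the platter.
- pin_tip (a point): rounded tip of the brass pin, 100 mm from the turning axis, straight outward of the button; up in a hole it stands at z 39.5 mm, 1.5 mm proud of the ring. It goes down with the button.
- mini_a: pewter-grey resin figure, 40 to 53 mm tall, about 22 g, on a round base 25 mm across and 4 mm thick; origin at the centre of its underside, z up. Holds a staff. Stands loose on a hex tile of the platter at z 42 mm, about 54 mm from the axis, on the half away from the button (120, 180 or 240 degrees from it).
- mini_b: pewter-grey resin figure, 40 to 53 mm tall, about 22 g, on a round base 25 mm across and 4 mm thick; origin at the centre of its underside, z up. Round shield. Stands loose on another hex tile of the platter, as mini_a.
- mini_c: pewter-grey resin figure, 40 to 53 mm tall, about 22 g, on a round base 25 mm across and 4 mm thick; origin at the centre of its underside, z up. Pointed hat. Stands loose on another hex tile of the platter, as mini_a.
- mini_d: pewter-grey resin figure, 40 to 53 mm tall, about 22 g, on a round base 25 mm across and 4 mm thick; origin at the centre of its underside, z up. Cape. Stands on the shelf; a bystander.
- bit_box: frosted plastic bit box with blue clips on its lid, 89 x 134 x 47 mm; origin at the centre of its underside; a bystander.
- tile_stack: stack of five beech hex tiles, 76 mm across, 40 mm tall; origin at the centre of its underside; a bystander.
- tea_light: white battery tea light holder, 72 mm across, 58 mm tall with its flame; origin at the centre of its underside; a bystander.
- paint_pot: green paint pot with a black cap, 34 mm across, 50 mm tall; origin at the centre of its underside; a bystander.

How it is judged:
By the outcome, as a careful person would: the job done as asked, in the order asked, and still so for the second after the job is handed in, with the robot touching nothing.
It also fails if it takes over 45 s, if anything falls off the work surface, if the arm or the gripper's body presses on something with over 40 N, if the wrist force passes 120 N, or if a joint passes its speed limit or range.

## Working session

There is one attempt and no reset: what is moved stays moved. The work goes in short steps, Python scripts to look and compute and a tool call to move; the robot and the scene stay as the last step left them, time stands still between calls to the robot, and variables do not carry over. Pictures are saved under pics/ and viewed, about 8 in all and at most 12, crops included, and the job is handed in when it is done.

Besides the shell and the picture viewer there is one more tool, called after "Request:" as name(argument=value, ...), one argument or row to a line, values as JSON. drive_tool: Moves the arm, as the interface text tells. Its arguments: {"type":"object","properties":{"increments":{"type":"array","items":{"type":"array","items":{"type":"number"}}},"squeeze":{"type":"number"}},"required":["increments"]}

```bash
mkdir -p pics; ls; cat > h.py <<'E'
import numpy as np, cv2
from plant import telemetry, imaging, r
def ray(im,u,v):
    K=np.array(im["intrinsics"]);xd=np.array([(u-K[0,2])/K[0,0],(v-K[1,2])/K[1,1]])
    x=xd.copy()
    for _ in range(20): x=xd/(1+im["k1"]*(x@x))
    return np.array(im["orientation"])@np.array([x[0],x[1],1.])
def onplane(im,u,v,z):
    d=ray(im,u,v);c=np.array(im["xyz"]);return c+d*(z-c[2])/d[2]
E
python3 - <<'E'
from h import *
a=[]
for n in ["scene","top","wrist"]:
    im=imaging.get_image(n);np.save(n+".npy",im,allow_pickle=True);cv2.imwrite(f"pics/{n}0.png",im["pixels"][:,:,::-1]);print(n,np.round(im["xyz"]),np.round(im["orientation"],2).tolist(),im["k1"])
s=telemetry.get_state();print(s)
E
```

```text
pics
scene [1208. -411.  829.] [[0.58, 0.58, -0.57], [0.81, -0.43, 0.4], [-0.02, -0.69, -0.72]] -0.10345668923959585
top [ 401.    3. 1298.] [[0.0, -0.99, 0.16], [-1.0, 0.0, 0.02], [-0.02, -0.16, -0.99]] -0.10912376720133601
wrist [ 75. 648. 373.] [[0.23, 0.93, 0.28], [0.97, -0.21, -0.07], [-0.0, 0.29, -0.96]] -0.028058229464707055
{'time': 0.15, 'joints': array([-82.55023895,  21.98096247,   2.51234316,  91.62846426,
        -1.02609705,  66.53262377,  -2.8606331 ]), 'qd': array([ 0.0072829 , -0.19126185, -0.03996992, -0.26805045, -0.03173456,
        0.1055756 ,  0.05975329]), 'joint_efforts': array([ 2.29914534e-03, -4.34052479e+01,  1.02707684e+00, -2.49978322e+01,
        1.07904134e-02,  7.27422768e-03, -4.01912317e-06]), 'position': array([146.6366858 , 632.47820962, 230.17804296]), 'ee_rot': array([[-9.74169704e-01,  2.25816845e-01, -3.73581902e-04],
       [ 2.25817132e-01,  9.74167546e-01, -2.05309216e-03],
       [-9.96914274e-05, -2.08442137e-03, -9.99997823e-01]]), 'wrist_force': array([-0.32704811,  0.32421616,  0.50879407]), 'moment': array([ 0.01819831, -0.00618113,  0.00438893]), 'grip_width': 0.9995427954529673}
```

View pics/top0.png

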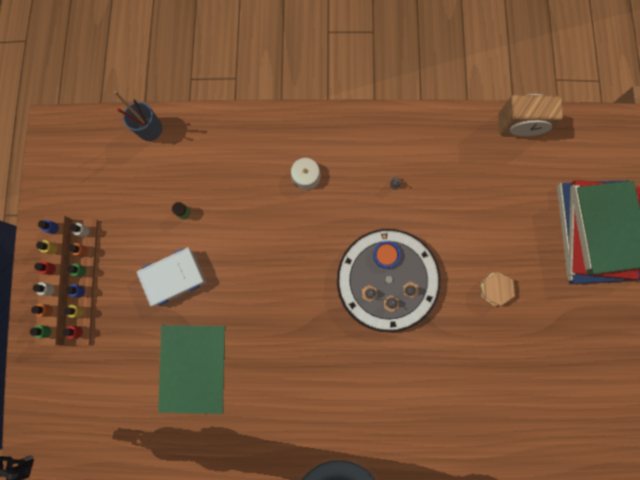

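View pics/scene0.png

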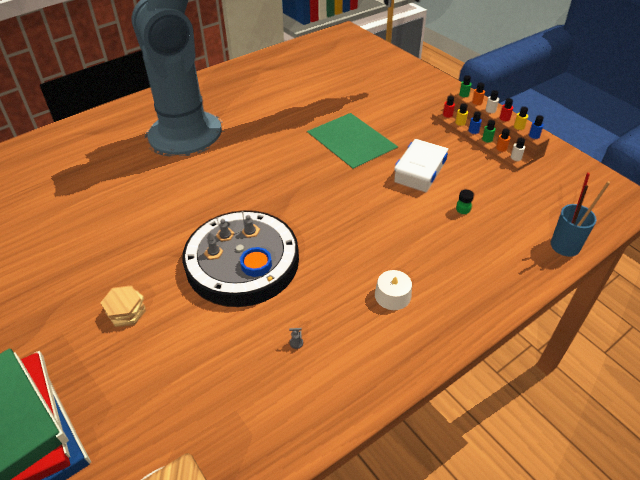

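The top view shows the turntable at about (389,280), the orange button at (387,255), the brass pin at (384,236), and the minis on the robot side. Next I'll measure positions from both views.

```bash
cat >> h.py <<'E'
def orange(px,box=None,amin=20):
    h=cv2.cvtColor(px,cv2.COLOR_RGB2HSV)
    m=cv2.inRange(h,(4,215,150),(14,255,255))
    return m
def blue(px):
    return cv2.inRange(cv2.cvtColor(px,cv2.COLOR_RGB2HSV),(108,150,50),(125,255,255))
def crop(m,b):
    o=np.zeros_like(m);o[b[1]:b[3],b[0]:b[2]]=m[b[1]:b[3],b[0]:b[2]];return o
def cen(m):
    c=max(cv2.findContours(m,cv2.RETR_EXTERNAL,cv2.CHAIN_APPROX_NONE)[0],key=cv2.contourArea)
    M=cv2.moments(c);return M["m10"]/M["m00"],M["m01"]/M["m00"],M["m00"],c
E
python3 - <<'E'
from h import *
for n,b,bb in [("top",(330,220,450,340),(365,235,410,275)),("scene",(175,200,305,305),(235,240,280,285))]:
    im=np.load(n+".npy",allow_pickle=True).item();px=im["pixels"]
    h=cv2.cvtColor(px,cv2.COLOR_RGB2HSV)
    w=crop(cv2.inRange(h,(0,0,150),(180,60,255)),b); w=cv2.morphologyEx(w,cv2.MORPH_CLOSE,np.ones((7,7)))
    u,v,A,c=cen(w)
    P=np.array([onplane(im,*p[0],38)[:2] for p in c]); (e,rad)=cv2.minEnclosingCircle(P.astype(np.float32))
    X=np.c_[2*P,np.ones(len(P))];s=np.linalg.lstsq(X,(P**2).sum(1),rcond=None)[0]
    print(n,"ring",A,e,rad,"fit",s[:2],np.sqrt(s[2]+s[:2]@s[:2]))
    u,v,A,c=cen(crop(blue(px),bb));P=np.array([onplane(im,*p[0],57)[:2] for p in c]).astype(np.float32)
    print(" collar",u,v,A,onplane(im,u,v,57),cv2.minEnclosingCircle(P))
    u,v,A,c=cen(crop(orange(px),bb));q=onplane(im,u,v,52);print(" button",u,v,A,q,np.linalg.norm(q[:2]-s[:2]),np.degrees(np.arctan2(*(q[:2]-s[:2])[::-1])))
E
```

```text
top ring 7352.0 (504.5776062011719, -114.25367736816406) 110.85286712646484 fit [ 504.3611292  -114.23995377] 109.59471683907489Traceback (most recent call last):
  File "<stdin>", line 10, in <module>
  File "h.py", line 20, in cen
    M=cv2.moments(c);return M["m10"]/M["m00"],M["m01"]/M["m00"],M["m00"],c
                            ~~~~~~~~^~~~~~~~~
ZeroDivisionError: float division by zero
```

```bash
sed -i 's/(108,150,50),(125,255,255)/(102,110,40),(132,255,255)/; s/(4,215,150),(14/(2,200,140),(14/' h.py
python3 - <<'E'
from h import *
for n,b,bb in [("top",(330,220,450,340),(365,235,410,275)),("scene",(175,200,305,305),(235,240,280,285))]:
    im=np.load(n+".npy",allow_pickle=True).item();px=im["pixels"]
    h=cv2.cvtColor(px,cv2.COLOR_RGB2HSV)
    w=crop(cv2.inRange(h,(0,0,150),(180,60,255)),b); w=cv2.morphologyEx(w,cv2.MORPH_CLOSE,np.ones((7,7)))
    u,v,A,c=cen(w)
    P=np.array([onplane(im,*p[0],38)[:2] for p in c])
    X=np.c_[2*P,np.ones(len(P))];s=np.linalg.lstsq(X,(P**2).sum(1),rcond=None)[0]
    print(n,"ring",s[:2],np.sqrt(s[2]+s[:2]@s[:2]))
    m=crop(blue(px),bb)|crop(orange(px),bb);u,v,A,c=cen(m);P=np.array([onplane(im,*p[0],57)[:2] for p in c]).astype(np.float32)
    print(" collar",u,v,A,onplane(im,u,v,57),cv2.minEnclosingCircle(P))
    u,v,A,c=cen(crop(orange(px),bb));q=onplane(im,u,v,52);print(" button",u,v,A,q,np.linalg.norm(q[:2]-s[:2]),np.degrees(np.arctan2(*(q[:2]-s[:2])[::-1])))
    # pin: brass blob
    d=cv2.inRange(h,(12,60,90),(30,255,255));print(" px pin", px[236,384] if n=="top" else px[278,270])
    # ring holes dark
    k=crop(cv2.inRange(h,(0,0,0),(180,255,90)),b)
    for cc in cv2.findContours(k,cv2.RETR_LIST,cv2.CHAIN_APPROX_NONE)[0]:
        M=cv2.moments(cc)
        if M["m00"]<6:continue
        q=onplane(im,M["m10"]/M["m00"],M["m01"]/M["m00"],36)[:2]-s[:2]
        if 92<np.hypot(*q)<108: print("  hole",np.hypot(*q),np.degrees(np.arctan2(q[1],q[0])),M["m00"])
E
```

```text
top ring [ 504.3611292  -114.23995377] 109.59471683907489
 collar 386.67472598323656 254.37201805286907 517.0 [ 558.96447479 -109.5537364    57.        ] ((559.494140625, -109.43636322021484), 30.456390380859375)Traceback (most recent call last):
  File "<stdin>", line 12, in <module>
  File "h.py", line 19, in cen
    c=max(cv2.findContours(m,cv2.RETR_EXTERNAL,cv2.CHAIN_APPROX_NONE)[0],key=cv2.contourArea)
ValueError: max() iterable argument is empty
```

Request:
drive_tool(
  increments=[
    [0,0,6,-26,-29,0,85],
    [0,0,12,-54,-60,0,85],
    [0,0,18,-81,-90,0,85],
    [0,0,24,-108,-120,0,40],
    [0,0,30,-134,-149,0,0],
  ],
)

```text
time: 0.57
position: [244.5, 455.4, 230.8]
ee_rot: [[-0.727, 0.687, -0.0], [0.687, 0.727, -0.001], [-0.0, -0.001, -1.0]]
wrist_force: [1.4, 0.0, 0.2]
grip_width: 0.741
```

Request:
drive_tool(
  increments=[
    [0,0,6,-38,-12,0,0],
    [0,0,12,-76,-25,0,0],
    [0,0,18,-114,-37,0,0],
    [0,0,24,-152,-50,0,0],
    [0,0,30,-190,-62,0,0],
  ],
)

```text
time: 0.98
position: [340.4, 280.6, 231.1]
ee_rot: [[-0.287, 0.958, -0.0], [0.958, 0.287, 0.0], [0.0, -0.0, -1.0]]
wrist_force: [1.3, -0.1, 0.3]
grip_width: 0.007
```

Request:
drive_tool(
  increments=[
    [0,0,6,-39,8,0,0],
    [0,0,12,-78,17,0,0],
    [0,0,18,-117,25,0,0],
    [0,0,24,-156,33,0,0],
    [0,0,28,-196,42,0,0],
  ],
)

```text
time: 1.4
position: [437.6, 105.8, 231.2]
ee_rot: [[0.196, 0.981, -0.0], [0.981, -0.196, 0.001], [0.001, -0.0, -1.0]]
wrist_force: [0.7, -0.1, -0.8]
grip_width: -0.004
```

Request:
drive_tool(
  increments=[
    [0,0,0,-31,26,0,0],
    [0,0,0,-61,51,0,0],
    [0,0,0,-92,77,0,0],
    [0,0,0,-123,103,0,0],
    [0,0,0,-153,129,0,0],
  ],
)

```text
time: 1.82
position: [535.2, -69.1, 231.3]
ee_rot: [[0.191, 0.982, 0.0], [0.982, -0.191, 0.001], [0.001, 0.0, -1.0]]
wrist_force: [0.1, 1.2, 0.6]
grip_width: -0.005
```

Request:
drive_tool(
  increments=[
    [0,0,0,-18,16,25,0],
    [0,0,0,-36,31,50,0],
    [0,0,0,-36,31,80,0],
    [0,0,0,-36,31,80,0],
    [0,0,0,-36,31,80,0],
  ],
)

```text
time: 2.23
position: [556.4, -108.4, 149.3]
ee_rot: [[0.192, 0.981, -0.005], [0.981, -0.192, -0.0], [-0.001, -0.005, -1.0]]
wrist_force: [-0.2, 0.2, -0.1]
grip_width: 0.002
```

```bash
python3 - <<'E'
from h import *
im=imaging.get_image("wrist");np.save("w1.npy",im,allow_pickle=True);cv2.imwrite("pics/w1.png",im["pixels"][:,:,::-1]);s=telemetry.get_state();print(s["position"],im["xyz"],s["time"],s["wrist_force"])
h=cv2.cvtColor(im["pixels"],cv2.COLOR_RGB2HSV)
m=cv2.inRange(h,(2,150,100),(18,255,255))
c=cen(m)[:3];print(c,onplane(im,*c[:2],52))
E
```

```text
[ 557.97714246 -108.1826944   151.12000114] [572.279326   -36.77497028 291.97499085] 2.2833 [ 0.6543526  -1.04410027  0.48337465]
(344.2297278180172, 183.1497425305568, 176720.0) [579.09135673 -71.16881183  52.        ]
```

View pics/w1.png

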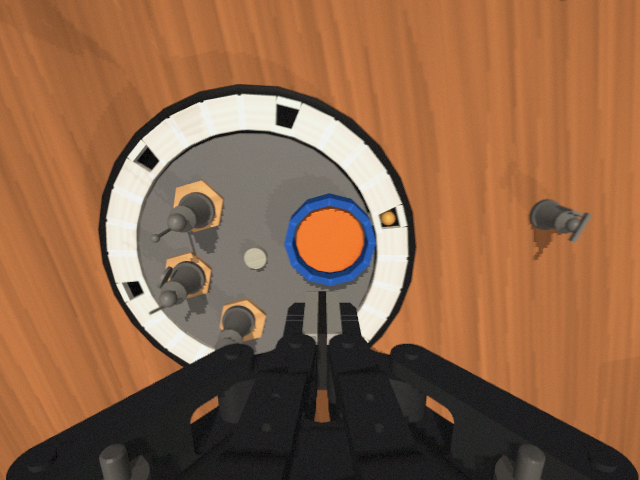

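The wrist view shows the button at about (330,240), the pin in its hole at (389,218), and the next anticlockwise hole at (287,116). The closed fingertips are at about (322,310).

```bash
python3 - <<'E'
from h import *
im=np.load("w1.npy",allow_pickle=True).item();px=im["pixels"];h=cv2.cvtColor(px,cv2.COLOR_RGB2HSV)
def fit(c,z):
    P=np.array([onplane(im,*p[0],z)[:2] for p in c]);X=np.c_[2*P,np.ones(len(P))];s=np.linalg.lstsq(X,(P**2).sum(1),rcond=None)[0]
    return s[:2],np.sqrt(s[2]+s[:2]@s[:2])
w=crop(cv2.inRange(h,(0,0,170),(180,75,255)),(95,80,420,340));w=cv2.morphologyEx(w,cv2.MORPH_CLOSE,np.ones((9,9)))
c=cen(w)[3];c=c[c[:,0,1]<300];P=np.array([onplane(im,*p[0],38)[:2] for p in c])
s,R=fit(c,38)
for _ in range(5):
    d=abs(np.hypot(*(P-s).T)-R);c2=c[d<max(1.5,0)] if (d<1.5).sum()>100 else c[d<5];s,R=fit(c2,38)
print("ring",s,R,len(c2))
b=crop(blue(px),(275,185,390,295));c=cen(b)[3];print("collar",fit(c,57))
o=crop(cv2.inRange(h,(2,150,100),(18,255,255)),(290,200,372,278));u,v,A,c=cen(o);q=onplane(im,u,v,52);print("button",u,v,fit(c,52))
C=fit(c,52)[0]
for nm,q in [("pin",onplane(im,389,218,39)),("btn",C)]: 
    q=q[:2]-s;print(nm,np.hypot(*q),np.degrees(np.arctan2(q[1],q[0])))
for p in [(287,116),(147,158),(132,289)]:
    q=onplane(im,*p,36)[:2]-s;print(p,np.hypot(*q),np.degrees(np.arctan2(q[1],q[0])))
E
```

```text
Traceback (most recent call last):
numpy.exceptions.AxisError: axis 1 is out of bounds for array of dimension 1
```

```bash
cat > m.py <<'E'
from h import *
def meas(im,bx=(95,80,420,340),vmax=280):
    px=im["pixels"];h=cv2.cvtColor(px,cv2.COLOR_RGB2HSV)
    def fit(c,z):
        P=np.array([onplane(im,*p[0],z)[:2] for p in c]);X=np.c_[2*P,np.ones(len(P))];s=np.linalg.lstsq(X,(P**2).sum(1),rcond=None)[0]
        return s[:2],np.sqrt(s[2]+s[:2]@s[:2])
    w=crop(cv2.inRange(h,(0,0,170),(180,75,255)),bx);w=cv2.morphologyEx(w,cv2.MORPH_CLOSE,np.ones((9,9)))
    c=cv2.convexHull(cen(w)[3]);c=c[c[:,0,1]<vmax];s,R=fit(c,38)
    print("ring",s,R,len(c))
    b=crop(blue(px),bx);c=cv2.convexHull(cen(b)[3]);print("collar",fit(c,57))
    return s
E
python3 - <<'E'
from m import *
im=np.load("w1.npy",allow_pickle=True).item();s=meas(im)
for nm,p,z in [("btn",(330,240),52),("pin",(389,218),39),("h1",(287,116),36),("h2",(147,158),36),("h3",(132,289),36)]:
    q=onplane(im,*p,z)[:2];print(nm,q);q=q-s;print(np.hypot(*q),np.degrees(np.arctan2(q[1],q[0])))
E
```

```text
ring [ 506.33825056 -113.23840009] 111.61374192279729 47
collar (array([ 562.43141082, -107.27669389]), np.float64(31.34383295944583))
btn [ 562.67714526 -107.72166264]
56.60835139375725 5.592606845884217
pin [ 606.46902848 -103.47197824]
100.60594257639879 5.570817869134698
h1 [549.86918202 -22.07109136]
101.02682898327255 64.47627105831126
h2 [448.3182566  -29.91700302]
101.53213732000535 124.8510252889634
h3 [ 404.05852741 -122.2513444 ]
102.67606796732986 -174.9640731991611
```

Request:
drive_tool(
  increments=[
    [0,0,0,1,2,30,0],
    [0,0,0,2,3,60,0],
    [0,0,0,2,3,80,0],
    [0,0,0,2,3,89,0],
    [0,0,0,2,3,91,0],
  ],
  squeeze=40,
)

```text
time: 2.7
position: [561.6, -105.9, 60.2]
ee_rot: [[0.19, 0.982, -0.001], [0.982, -0.19, 0.001], [0.001, -0.001, -1.0]]
wrist_force: [0.8, 0.2, 0.2]
grip_width: 0.002
```

```bash
python3 - <<'E'
from h import *
im=imaging.get_image("wrist");s=telemetry.get_state();print(s["position"],s["wrist_force"])
cv2.imwrite("pics/w2.png",im["pixels"][:,:,::-1])
E
```

```text
[ 562.25443579 -106.45306851   60.93427299] [-0.1634745  -0.14530391 -0.54893914]
```

View pics/w2.png

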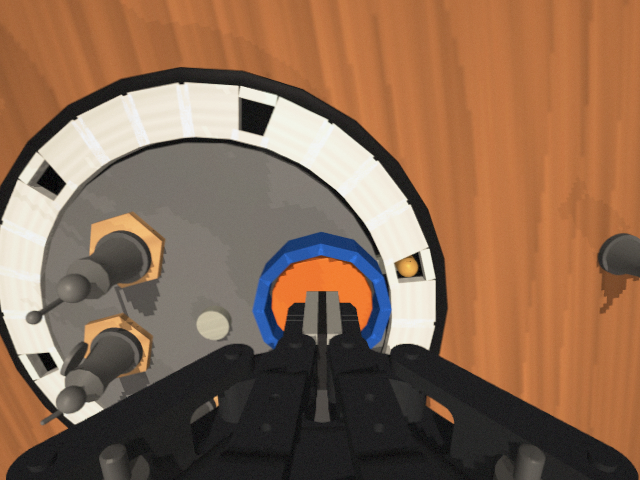

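The wrist view shows the fingertips at about (322,300), over the middle of the collar at (323,300), so I'll press now.

Request:
drive_tool(
  increments=[
    [0,0,0,0,0,3,0],
    [0,0,0,0,0,6,0],
    [0,0,0,0,0,9,0],
    [0,0,0,0,0,12,0],
    [0,0,0,0,0,12,0],
  ],
)

```text
time: 3.17
position: [563.0, -107.4, 49.0]
ee_rot: [[0.192, 0.981, 0.003], [0.981, -0.192, -0.0], [0.0, 0.003, -1.0]]
wrist_force: [1.5, 0.4, 1.9]
grip_width: -0.0
```

Request:
drive_tool(
  increments=[
    [0,0,0,0,0,3,0],
    [0,0,0,0,0,5,0],
    [0,0,0,0,0,7,0],
    [0,0,0,0,0,8,0],
    [0,0,0,0,0,8,0],
  ],
)

```text
time: 3.58
position: [563.0, -107.4, 41.2]
ee_rot: [[0.192, 0.981, 0.002], [0.981, -0.192, 0.0], [0.001, 0.002, -1.0]]
wrist_force: [0.9, 0.9, 6.8]
grip_width: 0.001
```

Request:
drive_tool(
  increments=[
    [0,0,0,0,0,0.5,0],
    [0,0,0,0,0,1,0],
    [0,0,0,0,0,1,0],
  ],
)

```text
time: 3.83
position: [563.1, -107.6, 41.1]
ee_rot: [[0.192, 0.981, 0.002], [0.981, -0.192, 0.001], [0.001, 0.002, -1.0]]
wrist_force: [-1.8, 0.6, 11.6]
grip_width: -0.002
```

The button is bottomed: force is above 6.7 N and z no longer changes. I'll turn it along the arc.

Request:
drive_tool(
  increments=[
    [0,0,0,2.2,-0.8,0,0],
    [0,0,0,5,-1.8,0,0],
    [0,0,0,7.7,-3.1,0,0],
    [0,0,0,10.3,-4.4,0,0],
    [0,0,0,12.8,-5.9,0,0],
  ],
)

```text
time: 4.25
position: [560.7, -95.5, 41.1]
ee_rot: [[0.193, 0.981, 0.005], [0.981, -0.193, -0.002], [-0.001, 0.005, -1.0]]
wrist_force: [1.3, -2.8, 8.2]
grip_width: -0.001
```

Request:
drive_tool(
  increments=[
    [0,0,0,2.5,-1.6,0,0],
    [0,0,0,4.8,-3.4,0,0],
    [0,0,0,7.1,-5.3,0,0],
    [0,0,0,9.3,-7.3,0,0],
    [0,0,0,11.4,-9.4,0,0],
  ],
)

```text
time: 4.67
position: [554.2, -82.0, 41.1]
ee_rot: [[0.192, 0.981, 0.006], [0.981, -0.192, -0.002], [-0.001, 0.006, -1.0]]
wrist_force: [1.3, -1.3, 8.2]
grip_width: 0.002
```

```bash
python3 - <<'E'
from h import *
im=imaging.get_image("wrist");s=telemetry.get_state();print(s["position"],s["wrist_force"])
cv2.imwrite("pics/w3.png",im["pixels"][:,:,::-1])
E
```

```text
[553.72124596 -81.18933606  41.07827493] [ 1.26005724 -0.11493443 10.11585317]
```

View pics/w3.png

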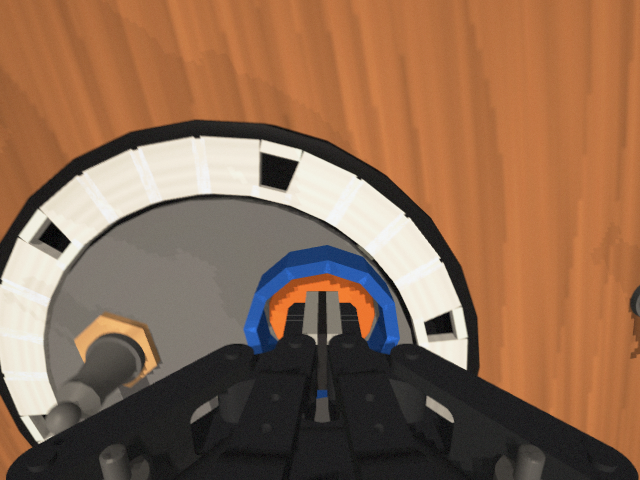

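The hole behind at (440,325) is empty and the collar has moved with the fingers, so the table is turning with them. I'll continue.

Request:
drive_tool(
  increments=[
    [0,0,0,2,-2.2,0,0],
    [0,0,0,3.8,-4.5,0,0],
    [0,0,0,5.5,-6.9,0,0],
    [0,0,0,7.1,-9.4,0,0],
    [0,0,0,8.5,-12,0,0],
  ],
)

```text
time: 5.13
position: [544.3, -70.8, 41.1]
ee_rot: [[0.192, 0.981, 0.006], [0.981, -0.192, -0.001], [-0.0, 0.007, -1.0]]
wrist_force: [2.2, 0.0, 7.6]
grip_width: -0.002
```

```bash
cat > ang.py <<'E'
from h import *
from scipy.optimize import least_squares
def ang(tag):
    im=imaging.get_image("wrist");s=telemetry.get_state();print("tcp",s["position"],s["wrist_force"],s["time"])
    px=im["pixels"];cv2.imwrite(f"pics/{tag}.png",px[:,:,::-1])
    m=crop(blue(px),(150,150,500,350));c=cv2.convexHull(cen(m)[3])[:,0]
    c=c[c[:,1]<330];c=c[c[:,1]<c[:,1].min()+45]
    P=np.array([onplane(im,*p,57)[:2] for p in c])   # outer top edge, radius 30
    f=least_squares(lambda q:np.hypot(*(P-q).T)-30,P.mean(0)-[0,20]);q=f.x
    d=q-np.array([506.,-113.5]);print("collar",q,np.abs(f.fun).max(),"r",np.hypot(*d),"ang",np.degrees(np.arctan2(d[1],d[0])))
E
python3 -c "from ang import ang;ang('w4')"
```

```text
tcp [543.7573159  -70.27463591  41.0804511 ] [ 0.52187217 -0.87439984 10.54493578] 5.1833
collar [547.16371951 -68.53916684] 2.0582289219813497 r 60.958414698926084 ang 47.52445766390069
```

View pics/w4.png

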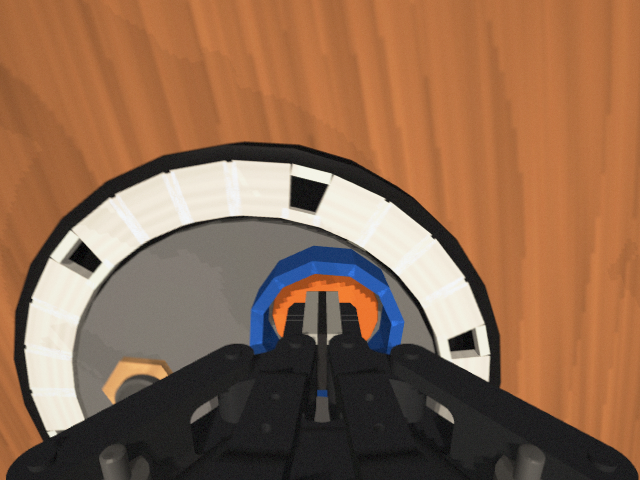

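The table is at about 48°, and the target hole is at about 65°.

Request:
drive_tool(
  increments=[
    [0,0,0,0.9,-1.8,0,0],
    [0,0,0,1.7,-3.5,0,0],
    [0,0,0,2.5,-5.4,0,0],
    [0,0,0,3.2,-7.2,0,0],
    [0,0,0,3.8,-9.1,0,0],
  ],
)

```text
time: 5.6
position: [536.2, -65.1, 41.1]
ee_rot: [[0.192, 0.981, 0.006], [0.981, -0.192, -0.001], [0.0, 0.007, -1.0]]
wrist_force: [1.9, -0.4, 8.2]
grip_width: 0.0
```

```bash
python3 -c "from ang import ang;ang('w5')"
```

```text
tcp [535.82905604 -64.73220355  41.08383897] [ 1.83617196 -0.77037257  9.76482258] 5.65
collar [539.61897426 -62.34862417] 1.3383380952698865 r 61.210282465084745 ang 56.685291249760475
```

View pics/w5.png

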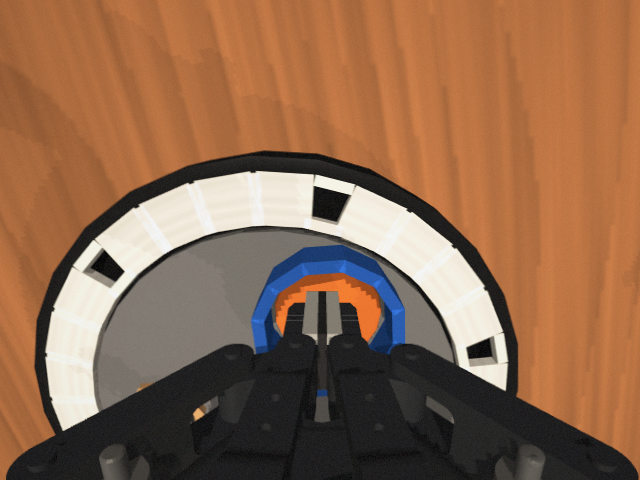

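The table is at about 57.5°. I'll ease off so the pin rubs under the ring, then push the collar wall gently until the pin drops into the hole.

Request:
drive_tool(
  increments=[
    [0,0,0,0,0,-3,0],
    [0,0,0,0,0,-6,0],
    [0,0,0,0,0,-9,0],
    [0,0,0,0.6,-1.9,-9,0],
    [0,0,0,1.2,-3.8,-9,0],
  ],
)

```text
time: 6.07
position: [528.1, -62.5, 47.6]
ee_rot: [[0.192, 0.981, -0.002], [0.981, -0.192, -0.0], [-0.0, -0.002, -1.0]]
wrist_force: [-0.9, -1.3, -0.4]
grip_width: 0.002
```

Request:
drive_tool(
  increments=[
    [0,0,0,0.4,-1.5,0,0],
    [0,0,0,0.8,-3,0,0],
    [0,0,0,0.8,-3,0,0],
  ],
)

```text
time: 6.32
position: [526.8, -61.6, 48.2]
ee_rot: [[0.192, 0.981, 0.001], [0.981, -0.192, -0.001], [-0.001, 0.001, -1.0]]
wrist_force: [0.7, -0.9, -0.1]
grip_width: -0.003
```

```bash
python3 -c "from ang import ang;ang('w6')"
```

```text
tcp [526.78672419 -61.54746666  48.2316824 ] [ 1.88172733 -1.32883604 -0.52505061] 6.3667
collar [537.59052149 -61.51656623] 1.2363832079512278 r 60.82958518992179 ang 58.712797976868735
```

Request:
drive_tool(
  increments=[
    [0,0,0,0.2,-1,0,0],
    [0,0,0,0.4,-2,0,0],
    [0,0,0,0.5,-3,0,0],
    [0,0,0,0.5,-3,0,0],
  ],
)

```text
time: 6.7
position: [526.0, -61.1, 49.1]
ee_rot: [[0.192, 0.981, 0.005], [0.981, -0.192, -0.002], [-0.001, 0.005, -1.0]]
wrist_force: [4.9, -2.6, -1.9]
grip_width: -0.002
```

```bash
python3 -c "from ang import ang;ang('w7')"
```

```text
tcp [525.94245875 -61.14310115  49.0559355 ] [ 4.62192213 -2.64798094 -1.05974081] 6.75
collar [537.77115308 -61.49444922] 2.200120171565782 r 60.942460405301375 ang 58.57847013040698
```

Request:
drive_tool(
  increments=[
    [0,0,0,0.1,-0.7,0,0],
    [0,0,0,0.2,-1.4,0,0],
    [0,0,0,0.2,-2,0,0],
    [0,0,0,0.2,-2,0,0],
  ],
)

```text
time: 7.08
position: [524.8, -60.5, 50.1]
ee_rot: [[0.192, 0.981, 0.006], [0.981, -0.192, -0.001], [0.0, 0.006, -1.0]]
wrist_force: [3.3, -2.8, 6.1]
grip_width: -0.001
```

```bash
python3 -c "from ang import ang;ang('w8')"
```

```text
tcp [524.76356292 -60.51200418  50.10257378] [ 4.11618628 -2.86283164  4.69374331] 7.1333
collar [537.86293463 -61.22781435] 1.9588817753975611 r 61.217873177921234 ang 58.6352649405203
```

View pics/w8.png

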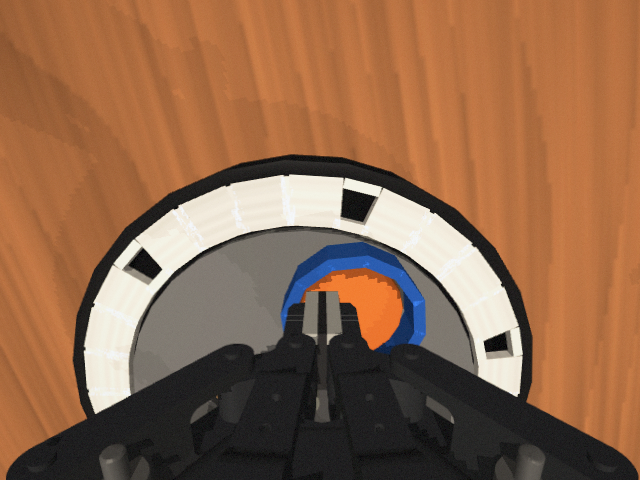

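The fingers are against the left wall of the collar and the next hole at (358,207) is still empty, so pin friction is holding the table. I'll measure the remaining angle more carefully, using the bottom edge of the collar's outer wall, which is what faces the camera.

```bash
sed -i 's/onplane(im,\*p,57)/onplane(im,*p,38)/; s/    d=q-np/    for t in HP: g=onplane(im,*t,36)[:2]-[506,-113.5];print("hole",np.hypot(*g),np.degrees(np.arctan2(g[1],g[0])))\n    d=q-np/; s/^def ang(tag)/def ang(tag,HP=[])/; s/+45\]/+30]/' ang.py; python3 -c "
from ang import ang;ang('w9',[(358,207),(498,345),(143,264)])"
```

```text
tcp [524.76347593 -60.52405626  50.08614771] [ 2.66356365 -2.6750714   4.73764297] 7.1833
hole 100.56128580972022 64.42606786990216
hole 101.1391326423365 4.724533665418012
hole 101.81051751134441 124.83878123557987
collar [538.12889543 -66.58950528] 0.6639974134238713 r 56.85824862298312 ang 55.592841668691605
```

Bottom-edge fit: radius 56.9 mm, as it should be, table at 55.6°, hole at about 64.6°. That leaves 9°. I'll re-centre, press again and continue by the amount measured.

Request:
drive_tool(
  increments=[
    [0,0,0,-1,4,0,0],
    [0,0,0,-2,8,0,0],
    [0,0,0,-3,12,0,0],
    [0,0,0,-3,12,3,0],
    [0,0,0,-3,12,6,0],
  ],
)

```text
time: 7.6
position: [533.2, -64.6, 42.3]
ee_rot: [[0.192, 0.981, -0.0], [0.981, -0.192, 0.0], [0.0, -0.0, -1.0]]
wrist_force: [0.6, -0.4, 5.8]
grip_width: 0.001
```

Request:
drive_tool(
  increments=[
    [0,0,0,0,0,2,0],
    [0,0,0,0,0,3,0],
    [0,0,0,0,0,3,0],
  ],
)

```text
time: 7.85
position: [534.6, -65.3, 41.0]
ee_rot: [[0.193, 0.981, 0.002], [0.981, -0.193, 0.001], [0.001, 0.002, -1.0]]
wrist_force: [-1.9, 0.2, 13.7]
grip_width: -0.0
```

```bash
python3 -c "
from ang import ang;ang('w10')"
```

```text
tcp [534.57648981 -65.35560869  41.02825959] [-2.09958143 -0.55876284 13.04258836] 7.9
collar [539.24604405 -67.61537763] 0.6129274644978437 r 56.663021584129915 ang 54.07451261786966
```

Request:
drive_tool(
  increments=[
    [0,0,0,0.4,-1.2,0,0],
    [0,0,0,0.8,-2.6,0,0],
    [0,0,0,1.4,-4.6,0,0],
    [0,0,0,1.9,-6.6,0,0],
    [0,0,0,1.9,-6.6,0,0],
  ],
)

```text
time: 8.32
position: [529.4, -62.4, 41.1]
ee_rot: [[0.192, 0.981, 0.005], [0.981, -0.192, -0.001], [0.0, 0.005, -1.0]]
wrist_force: [0.1, -0.2, 10.4]
grip_width: 0.003
```

```bash
python3 -c "
from ang import ang;ang('w11')"
```

```text
tcp [529.45556375 -62.41216959  41.05966802] [ 0.27025279 -0.50593725 10.44546993] 8.3667
collar [534.79039699 -64.48753313] 0.4790218422896153 r 56.842843591571494 ang 59.56961192578737
```

Request:
drive_tool(
  increments=[
    [0,0,0,0.3,-1.2,0,0],
    [0,0,0,0.6,-2.6,0,0],
    [0,0,0,0.8,-3.8,0,0],
    [0,0,0,0.8,-3.8,0,0],
  ],
)

```text
time: 8.7
position: [526.1, -60.9, 41.1]
ee_rot: [[0.192, 0.981, 0.005], [0.981, -0.192, -0.001], [0.0, 0.005, -1.0]]
wrist_force: [0.4, -0.8, 9.5]
grip_width: -0.002
```

```bash
python3 -c "
from ang import ang;ang('w12')"
```

```text
tcp [526.10766086 -60.87349666  41.05052471] [ 1.68797857 -0.37907502 10.06939734] 8.75
collar [531.85445163 -62.87054745] 0.5008513873359632 r 56.848871005717704 ang 62.94840291311193
```

Request:
drive_tool(
  increments=[
    [0,0,0,0.1,-0.8,0,0],
    [0,0,0,0.2,-1.6,0,0],
    [0,0,0,0.2,-1.6,0,0],
    [0,0,0,0.2,-1.6,0,0],
  ],
)

```text
time: 9.08
position: [524.8, -60.3, 41.1]
ee_rot: [[0.192, 0.981, 0.006], [0.981, -0.192, -0.001], [0.0, 0.006, -1.0]]
wrist_force: [0.9, -0.9, 10.8]
grip_width: 0.001
```

```bash
python3 -c "
from ang import ang;ang('w13')"
```

```text
tcp [524.76888609 -60.32201175  41.05340259] [ 0.79685649 -0.59396395  9.62693399] 9.1333
collar [530.77736857 -62.03554829] 0.6127777142894857 r 57.11836642247139 ang 64.29168380265114
```

Request:
drive_tool(
  increments=[
    [0,0,0,0,0,-2,0],
    [0,0,0,0,0,-4,0],
    [0,0,0,0,0,-6,0],
    [0,0,0,0,0,-8,0],
    [0,0,0,0,0,-8,0],
  ],
)

```text
time: 9.55
position: [522.6, -59.6, 47.8]
ee_rot: [[0.192, 0.981, 0.002], [0.981, -0.192, -0.0], [0.0, 0.002, -1.0]]
wrist_force: [1.6, -0.8, 4.4]
grip_width: -0.001
```

```bash
python3 -c "
from ang import ang;ang('w14')"
```

```text
tcp [522.57896495 -59.60319279  47.60686889] [ 1.69896039 -0.36121195  3.64379333] 9.6
collar [528.63094089 -61.24552287] 0.523851178602488 r 56.944621047960986 ang 66.5830004950962
```

View pics/w14.png

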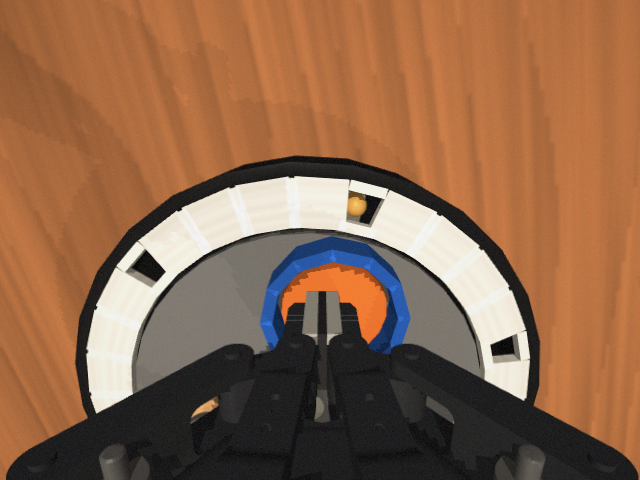

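The brass pin is up in the next hole, at (357,206), and against its far edge. I'll let go with a straight lift.

Request:
drive_tool(
  increments=[
    [0,0,0,0,1,-3,0],
    [0,0,0,0,1,-8,0],
    [0,0,0,0,1,-18,0],
    [0,0,0,0,1,-45,0],
    [0,0,0,0,1,-80,0],
  ],
)

```text
time: 10.02
position: [518.5, -59.4, 125.4]
ee_rot: [[0.192, 0.981, -0.01], [0.981, -0.192, -0.001], [-0.003, -0.009, -1.0]]
wrist_force: [1.4, 0.2, -0.0]
grip_width: -0.003
```

Request:
drive_tool(
  increments=[
    [0,0,0,20,0,-30,0],
    [0,0,0,55,0,-60,0],
    [0,0,0,90,0,-60,0],
    [0,0,0,120,0,-60,0],
    [0,0,0,120,0,-60,0],
  ],
)

```text
time: 10.43
position: [546.0, 67.8, 187.8]
ee_rot: [[0.18, 0.984, -0.0], [0.984, -0.18, 0.005], [0.005, -0.001, -1.0]]
wrist_force: [0.3, 1.5, -0.4]
grip_width: -0.001
```

```bash
python3 - <<'E'
from h import *
a=imaging.get_image("scene")["pixels"];t=imaging.get_image("top")["pixels"]
t0=np.load("top.npy",allow_pickle=True).item()["pixels"]
A=cv2.resize(a[190:320,160:320],(480,390),interpolation=cv2.INTER_CUBIC);B=cv2.resize(t[150:345,290:530],(480,390),interpolation=cv2.INTER_CUBIC)[:, :310]
cv2.imwrite("pics/fin.png",np.hstack([A,B])[:,:,::-1])
s=telemetry.get_state();print(s["time"],s["position"],s["wrist_force"])
d=(np.abs(t.astype(int)-t0).max(2)>50).astype(np.uint8)
for n,b in dict(box=(130,245,210,308),tile=(475,268,520,308),tea=(288,155,322,190),pot=(170,200,192,222),d=(385,172,405,192)).items(): print(n,crop(d,b).sum())
E
```

```text
10.5333 [544.5465614   59.93771921 186.82645493] [-0.82344049 -0.77149315 -0.80436112]
box 0
tile 0
tea 0
pot 0
d 0
```

View pics/fin.png

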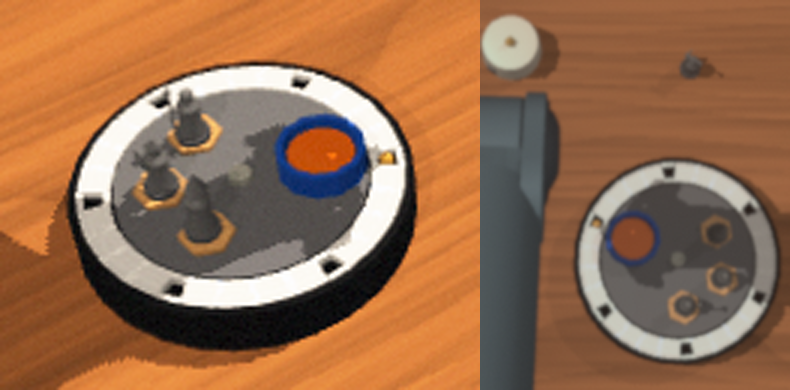

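The final picture shows the pin in the next hole, at (388,157) in the left crop. The three miniatures are standing on their tiles, and the bystanders are unchanged.

```bash
python3 -c "
from plant import r;print(r.sign_off())"
```

```text
the job is handed in; nothing more can be done
None
```

The turntable is one hole further anticlockwise and locked. I pressed the button fully down, turned the table with it, and let go at the next hole, where the pin sprang up. I handed the job in at about 10.5 s of robot time.

**First attempt:** I eased off about 9° short of the hole and pushed the collar's wall. Pin friction held the table, so I pressed the button again and turned the rest with it held down.

**Final checks:**
- The wrist and scene pictures show the brass pin up in the next hole.
- The three miniatures are standing on their tiles.
- A before/after comparison of the top picture shows no change at the bit box, tile stack, tea light, paint pot or mini_d.
- The gripper is lifted clear, with no contact force beyond sensor noise.

**Disagreement:** Just before I lifted clear, I measured the table at 66.6° against the hole at about 64.4–64.6°. In the picture the pin sat against the hole's far edge. That is slightly more than the stated play, probably measurement error. The pin is plainly in the hole, not past it. I did not measure the angle again after lifting.

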